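# Carry the clean clock train over to the assembly block in order

## Robot

A 7-joint arm with a two-finger parallel gripper is mounted at the origin on the work surface. World frame = base frame: x ahead of the robot, y to its left, z up, the work surface at z = 0. Lengths are in m, angles in rad, forces in N, time in s.
With the tool pointing down it reaches from about 0.4 to 0.9 m from the base axis. Payload 5.5 kg.
Tool frame: the origin (TCP) lies on the centre line of the jaws, within the pads' length; the fingertips stand 11 mm ahead of it and the grasp point (between the pads) lies 8 mm behind it (tips_ahead is the distance from the TCP to the fingertips, in m); z points along the fingers, y is the line along which they close (so a half turn about z gives the same grasp; the last joint's range is limited). The gripper opens to 85 mm and grips with 20 to 120 N. Pads are 22 mm wide; open, the fingers measure 114 mm over their backs; the gripper's body (76 mm by 85 mm) begins 54 mm behind the grasp point. The pads swing forward as they close: fully open they stand 13 mm farther back than shut.
Start: joints at [1.558, 0.501, -0.427, 1.55, 0.221, 1.138, -0.21], TCP at [0.177, -0.625, 0.242] pointing down, gripper open.
Joint ranges: [-2.88, 2.88], [-0.31, 2.03], [-1.54, 1.56], [0.2, 2.42], [-1.41, 4.55], [0.19, 2.02], [-2.57, 2.57]. Speed limits (rad/s): [2.57, 2.57, 3.14, 3.14, 3.14, 3.14, 3.14].

## Interface

Orientations are given as a 3x3 rotation matrix whose columns are the frame's x, y, z axes.
In Python, from bench import get_state, camera, calibration, job_done, tips_ahead gives the robot as it stands.
- The arm moves only by the tool carry_out, never from a script. Its argument "deltas" is a list of rows, each a list of 6 numbers: the shift along the tool's x, y, z in units of 25 mm (1.0 is 25 mm), then the turn, a rotation vector about the tool's x, y, z in units of 0.12 rad (1.0 is 0.12 rad). A call has 1 to 8 rows; each row shifts and turns the commanded pose from where the row before left it, along the tool's axes as they then stand; what a row does not reach is not made up. A row lasts 1/8 s, in which the tool goes at most 62.5 mm and 10.7 degrees, less where a joint would pass 70% of its speed; a pose out of reach is approached as far as the arm can. A call with a number of a shift or a turn outside -1 to 1 is refused whole. A call with a gripper value outside its range is refused whole. "fingers" is the gripper's target within -1 to 1 (fully open at 1, half-way at 0, shut at -1), set as the call begins (left out, the last holds). The fingers move at their own pace and stop on an object; the grip force is fixed at half the most. Time passes only in rows, so rows that do not move let the fingers close. It gives the time, the measured TCP pose, the force, the opening and the grip force at its end, in the units of the state.
- get_state(): the state, without advancing time (a new reading comes with each control period).
- camera(name): name is "scene" or "side" or "wrist"; returns the picture (480x640x3 uint8, red, green, blue); there is no depth.
- calibration(name): a dict with "fx", "fy", "cx", "cy" (pixels), "T" (4x4, takes a point from camera to world coordinates); the wrist camera has in their place "hand_eye" (4x4, takes a point from camera to tool coordinates, whose origin is the TCP and whose axes are the flange's). Camera axes: x right, y down, z forward; pixel columns grow to the right and rows downward; lengths in m; the calibration is good to about 2 mm. A picture is of the moment at which its call begins: read the wrist's pose just before it. calibration takes no time and is no camera call.
- job_done(): hands the job in; it is judged then, once.
The state is a dict: "t": time; "joints": joint angles; "joint_vel": joint speeds; "joint_efforts": joint torques, N m; "tool_pos": TCP position; "eef_rot": TCP orientation; "ft_force": force on the tool from outside, world axes, zero at the start; "wrist_torque": the same for the moment, N m; "width": finger opening in m; "gripper_force": force on a finger pad.
Only numpy, scipy, OpenCV 4.12 (cv2) and the standard library are available. Lean on these libraries where they do the work, as an engineer would, in place of code of your own. Each camera call takes 0.05 s, during which the arm holds its last target. There are 200 camera calls.

## Task

The four clean clock wheels stand in the drying tubes in the order in which they run in this clock. Take each by its arbor and set it upright in the bored wooden assembly block, one to a bore with the wheel lying flat on the block, so that they stand there in the same order from left to right (as seen from the robot) as they did on the tray. Set them down without dropping them.

Things in the scene. Friction and masses are not known exactly. Their poses are not given: they have to be found in the camera images.
- great_wheel: Loose brass clock wheel, the largest: 66 mm, solid plate, small steel ratchet on its face; 0.08-0.17 kg. Origin on the axis in the underside of the 4 mm thick toothed wheel; z up. Above: 14 mm collet to 8 mm, then the plain 8 mm steel arbor to 56 mm (grip it from above at about 34 mm, fingertips above 10 mm), thin pivot to 60 mm. Below: arbor with 10 mm pinion down to -28 mm.
- centre_wheel: Loose brass clock wheel, 58 mm across, four spokes, 0.06-0.12 kg. Origin, collet, arbor, pinion and all heights as for the great wheel.
- third_wheel: Loose brass clock wheel, 50 mm across, six spokes, 0.05-0.1 kg. Origin, collet, arbor, pinion and all heights as for the great wheel.
- escape_wheel: Loose brass clock wheel, the smallest: 44 mm across, few long pointed teeth, three spokes, 0.04-0.08 kg. Origin, collet, arbor, pinion and all heights as for the great wheel.
- tube_a: One of four identical grey drying tubes fixed upright on the tray: the one in which the great wheel stands at the start, lying flat on its rim, lower arbor hanging in the bore. Tube 34 mm outside, 26 mm bore, 38 mm tall, on a grey foot 62 by 70 mm; origin at the underside of the foot (4 mm above the bench), z up.
- tube_b: One of four identical grey drying tubes fixed upright on the tray: the one in which the centre wheel stands at the start, lying flat on its rim, lower arbor hanging in the bore. Tube 34 mm outside, 26 mm bore, 38 mm tall, on a grey foot 62 by 70 mm; origin at the underside of the foot (4 mm above the bench), z up.
- tube_c: One of four identical grey drying tubes fixed upright on the tray: the one in which the third wheel stands at the start, lying flat on its rim, lower arbor hanging in the bore. Tube 34 mm outside, 26 mm bore, 38 mm tall, on a grey foot 62 by 70 mm; origin at the underside of the foot (4 mm above the bench), z up.
- tube_d: One of four identical grey drying tubes fixed upright on the tray: the one in which the escape wheel stands at the start, lying flat on its rim, lower arbor hanging in the bore. Tube 34 mm outside, 26 mm bore, 38 mm tall, on a grey foot 62 by 70 mm; origin at the underside of the foot (4 mm above the bench), z up.
- drip_tray: White tray, fixed, 70 mm (x) by 320 mm (y), rim 10 mm high; origin at the centre of its underside, on the bench; z up. The tubes stand on its y axis at +114, +38, -38, -114 mm; +y is its left end seen from the robot, within 0.14 rad of world y. Tube rims, so the wheels' undersides, are 42 mm above the bench. The tray lies nearer to the robot than the block, or beyond it.
- block: Assembly block of pale wood, fixed, 60 mm (x) by 320 mm (y), 42 mm high; origin at the centre of its underside, on the bench; z up. Four bores in its top, 26 mm wide, 34 mm deep, on its y axis at +114, +38, -38, -114 mm; +y is its left end seen from the robot, within 0.14 rad of world y. A wheel in a bore lies flat on the top (underside at 42 mm); its arbor has 8 mm of play each way.
There are look-alikes about, which are no part of the job. Leave any blue look-alike of the third_wheel alone. What is shaped like the centre_wheel but purple is not meant.

How it is judged:
At the end, for the whole second after the job is handed in: Every wheel lies in the bore with the same place in the row, from the left, as the drying tube it started in: axis within 12 mm of the bore's (along and across), underside within 4 mm of the block's top, tilted under 0.1 rad, at rest, let go (((y of tube_a in the frame of drip_tray between 0.094 and 0.134 m and y of great_wheel in the frame of block between 0.102 and 0.126 m) or (y of tube_a in the frame of drip_tray between 0.018 and 0.058 m and y of great_wheel in the frame of block between 0.026 and 0.05 m) or (y of tube_a in the frame of drip_tray between -0.058 and -0.018 m and y of great_wheel in the frame of block between -0.05 and -0.026 m) or (y of tube_a in the frame of drip_tray between -0.134 and -0.094 m and y of great_wheel in the frame of block between -0.126 and -0.102 m)) and x of great_wheel in the frame of block between -0.012 and 0.012 m and z of great_wheel in the frame of block between 0.038 and 0.046 m and angle between each of great_wheel, centre_wheel, third_wheel, escape_wheel's own z axis and vertical below 0.1 rad and linear speed of each of great_wheel, centre_wheel, third_wheel, escape_wheel below 0.02 m/s and contact force between the fingers and great_wheel below 0.05 N and ((y of tube_b in the frame of drip_tray between 0.094 and 0.134 m and y of centre_wheel in the frame of block between 0.102 and 0.126 m) or (y of tube_b in the frame of drip_tray between 0.018 and 0.058 m and y of centre_wheel in the frame of block between 0.026 and 0.05 m) or (y of tube_b in the frame of drip_tray between -0.058 and -0.018 m and y of centre_wheel in the frame of block between -0.05 and -0.026 m) or (y of tube_b in the frame of drip_tray between -0.134 and -0.094 m and y of centre_wheel in the frame of block between -0.126 and -0.102 m)) and x of centre_wheel in the frame of block between -0.012 and 0.012 m and z of centre_wheel in the frame of block between 0.038 and 0.046 m and contact force between the fingers and centre_wheel below 0.05 N and ((y of tube_c in the frame of drip_tray between 0.094 and 0.134 m and y of third_wheel in the frame of block between 0.102 and 0.126 m) or (y of tube_c in the frame of drip_tray between 0.018 and 0.058 m and y of third_wheel in the frame of block between 0.026 and 0.05 m) or (y of tube_c in the frame of drip_tray between -0.058 and -0.018 m and y of third_wheel in the frame of block between -0.05 and -0.026 m) or (y of tube_c in the frame of drip_tray between -0.134 and -0.094 m and y of third_wheel in the frame of block between -0.126 and -0.102 m)) and x of third_wheel in the frame of block between -0.012 and 0.012 m and z of third_wheel in the frame of block between 0.038 and 0.046 m and contact force between the fingers and third_wheel below 0.05 N and ((y of tube_d in the frame of drip_tray between 0.094 and 0.134 m and y of escape_wheel in the frame of block between 0.102 and 0.126 m) or (y of tube_d in the frame of drip_tray between 0.018 and 0.058 m and y of escape_wheel in the frame of block between 0.026 and 0.05 m) or (y of tube_d in the frame of drip_tray between -0.058 and -0.018 m and y of escape_wheel in the frame of block between -0.05 and -0.026 m) or (y of tube_d in the frame of drip_tray between -0.134 and -0.094 m and y of escape_wheel in the frame of block between -0.126 and -0.102 m)) and x of escape_wheel in the frame of block between -0.012 and 0.012 m and z of escape_wheel in the frame of block between 0.038 and 0.046 m and contact force between the fingers and escape_wheel below 0.05 N); the robot touches nothing.
It fails at once if the great wheel is dropped or thrown (moves faster than 0.6 m/s with no finger on it, as after a free fall of 20 mm) (linear speed of great_wheel above 0.6 m/s and contact force between the fingers and great_wheel below 0.02 N).
It fails at once if the centre wheel is dropped or thrown (moves faster than 0.6 m/s with no finger on it, as after a free fall of 20 mm) (linear speed of centre_wheel above 0.6 m/s and contact force between the fingers and centre_wheel below 0.02 N).
It fails at once if the third wheel is dropped or thrown (moves faster than 0.6 m/s with no finger on it, as after a free fall of 20 mm) (linear speed of third_wheel above 0.6 m/s and contact force between the fingers and third_wheel below 0.02 N).
It fails at once if the escape wheel is dropped or thrown (moves faster than 0.6 m/s with no finger on it, as after a free fall of 20 mm) (linear speed of escape_wheel above 0.6 m/s and contact force between the fingers and escape_wheel below 0.02 N).
It also fails if it takes over 93 s, if anything falls off the work surface, if the arm or the gripper's body presses on something with over 40 N, if the wrist force passes 120 N, or if a joint passes its speed limit or range.

## Working session

There is one attempt and no reset: what is moved stays moved. The work goes in short steps, Python scripts to look and compute and a tool call to move; the robot and the scene stay as the last step left them, time stands still between calls to the robot, and variables do not carry over. Pictures are saved under pics/ and viewed, at most 14 in all, crops included, and the job is handed in when it is done.

Besides the shell and the picture viewer there is one more tool, called after "Request:" by a JSON object that holds its "api" and its "payload", one argument or row to a line. carry_out: Moves the arm, as the interface text tells. Its arguments: {"type":"object","properties":{"deltas":{"type":"array"},"fingers":{"type":"number"}},"required":["deltas"]}

```bash
mkdir -p pics; ls
python3 - <<'E'
from bench import *
import cv2, numpy as np
s=get_state(); print(s['t'],s['tool_pos'],np.round(s['eef_rot'],3).tolist(),s['width'],tips_ahead)
for n in ("scene","side"):
    c=calibration(n); print(n,c['fx'],c['fy'],c['cx'],c['cy'],np.round(c['T'],3).tolist())
    cv2.imwrite(f"pics/{n}0.png",camera(n)[:,:,::-1])
print(calibration("wrist"))
E
```

```text
pics
0.0 [ 0.17676765 -0.62480793  0.24125499] [[0.962, 0.272, -0.0], [0.272, -0.962, 0.002], [0.0, -0.002, -1.0]] 0.08545729509443095 0.011
scene 566.7455960441035 566.7455960441035 320.18964111863926 242.20802510980155 [[-0.781, 0.332, -0.529, 0.969], [0.625, 0.442, -0.643, 0.491], [0.02, -0.833, -0.553, 0.456], [0.0, 0.0, 0.0, 1.0]]
side 624.911111025859 624.911111025859 313.3035599281139 240.05469663249877 [[0.995, -0.063, 0.075, 0.508], [-0.097, -0.514, 0.853, -0.836], [-0.015, -0.856, -0.517, 0.556], [0.0, 0.0, 0.0, 1.0]]
{'fx': 429.3651350054763, 'fy': 429.3651350054763, 'cx': 317.58489947985356, 'cy': 244.34073828849827, 'hand_eye': array([[-1.06235730e-03, -9.65574383e-01, -2.60124937e-01,
         6.58150500e-02],
       [ 9.99999386e-01, -9.44063666e-04, -5.79694341e-04,
         6.19951773e-04],
       [ 3.14163503e-04, -2.60125394e-01,  9.65574793e-01,
        -1.31800405e-01],
       [ 0.00000000e+00,  0.00000000e+00,  0.00000000e+00,
         1.00000000e+00]])}
```

View pics/scene0.png

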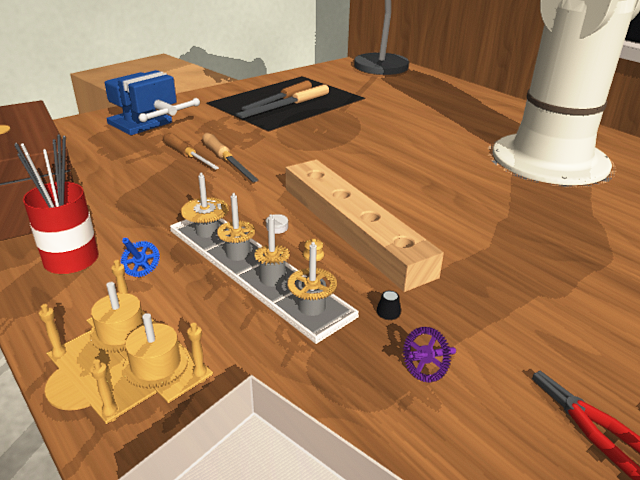

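View pics/side0.png

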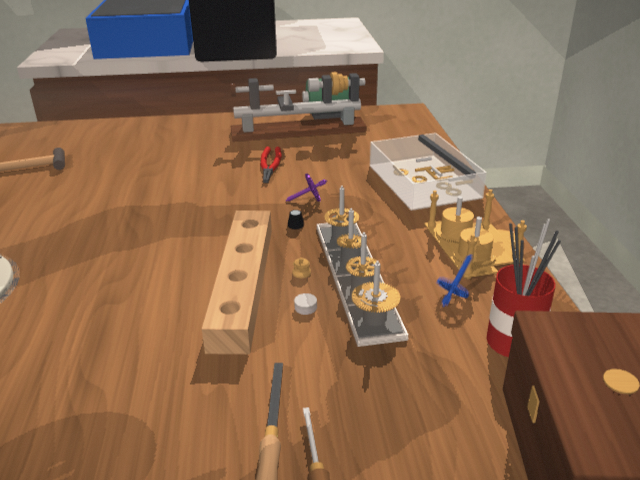

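The four wheels stand in the tray: great wheel nearest the side camera (side px 376,297; the -y end), the others at (361,266), (348,241), (341,216). The bores are at side px (250,223), (244,247), (237,275), (229,307). The tray lies beyond the block, and a white cup, a brass bit and a black cone stand between them. Each wheel goes to the bore with its own index.

```bash
cat > h.py <<'E'
from bench import *
import cv2, numpy as np
def ray(n,uv,T=None):
    c=calibration(n); T=c['T'] if T is None else T
    d=T[:3,:3]@np.array([(uv[0]-c['cx'])/c['fx'],(uv[1]-c['cy'])/c['fy'],1.])
    return T[:3,3],d/np.linalg.norm(d)
def plane(n,uv,z,T=None):
    o,d=ray(n,uv,T); return o+d*(z-o[2])/d[2]
def tri(a,b):
    (o,d),(p,e)=a,b
    st=np.linalg.lstsq(np.c_[d,-e],p-o,rcond=None)[0]
    A,B=o+d*st[0],p+e*st[1]; return (A+B)/2,np.linalg.norm(A-B)
def wristT(s):
    M=np.eye(4);M[:3,:3]=s['eef_rot'];M[:3,3]=s['tool_pos'];return M@calibration('wrist')['hand_eye']
E
python3 - <<'E'
from h import *
np.set_printoptions(precision=4,suppress=True)
B={'side':[(250,223),(244,247),(237,275),(229,307)],'scene':[(403,242),(370,216),(341,194),(316,175)]}
A={'side':[(342,187),(351,210),(363,234),(376,262)],'scene':[(313,241),(271,218),(234,194),(202,174)]}
for i in range(4):
    print('bore',plane('side',B['side'][i],.042),plane('scene',B['scene'][i],.042),*tri(ray('side',B['side'][i]),ray('scene',B['scene'][i])))
for i in range(4):
    print('tip',*tri(ray('side',A['side'][i]),ray('scene',A['scene'][i])))
E
```

```text
bore [0.4825 0.078  0.042 ] [0.4846 0.0754 0.042 ] [0.4835 0.0756 0.0425] 0.002325149108522597
bore [0.4724 0.0027 0.042 ] [ 0.4739 -0.0004  0.042 ] [0.4733 0.0001 0.0428] 0.0021610011153327404
bore [ 0.462  -0.0742  0.042 ] [ 0.465  -0.0747  0.042 ] [ 0.4631 -0.0754  0.0419] 0.002503208998055539
bore [ 0.4518 -0.1501  0.042 ] [ 0.4562 -0.147   0.042 ] [ 0.4528 -0.1496  0.0407] 0.0025711760101326748
tip [0.6358 0.0726 0.102 ] 0.0007623310027464215
tip [ 0.6406 -0.0022  0.0986] 0.0017751187317943133
tip [ 0.6464 -0.078   0.1001] 0.0015326359599976854
tip [ 0.6517 -0.1525  0.1003] 0.0019509836322058544
```

Two-view results agree: tips at z≈0.10, and a pitch of about 76 mm in both rows. Next I square the tool to world axes and move above both rows for a wrist look.

Request:
{"api": "carry_out", "payload": {
  "deltas": [
    [0,0,-0.8,0,0,0.8],
    [0,0,-0.8,0,0,0.8],
    [0,0,-0.8,0,0,0.7],
    [0.65,-1,0,0,0,0],
    [0.65,-1,0,0,0,0],
    [0.65,-1,0,0,0,0],
    [0.65,-1,0,0,0,0],
    [0.65,-1,0,0,0,0]
  ]
}}

```text
t: 1.1
tool_pos: [0.2586, -0.4993, 0.3019]
eef_rot: [[1.0, -0.0, -0.0], [-0.0, -1.0, 0.001], [-0.0, -0.001, -1.0]]
ft_force: [0.5, -0.7, 0.6]
width: 0.0851
gripper_force: 0.0
```

Request:
{"api": "carry_out", "payload": {
  "deltas": [
    [0.65,-1,0,0,0,0],
    [0.65,-1,0,0,0,0],
    [0.65,-1,0,0,0,0],
    [0.65,-1,0,0,0,0],
    [0.65,-1,0,0,0,0],
    [0.65,-1,0,0,0,0],
    [0.65,-1,0,0,0,0],
    [0.65,-1,0,0,0,0]
  ]
}}

```text
t: 2.1
tool_pos: [0.3885, -0.2994, 0.302]
eef_rot: [[1.0, -0.0, -0.0], [-0.0, -1.0, 0.0], [-0.0, -0.0, -1.0]]
ft_force: [-0.3, 0.2, 0.4]
width: 0.0855
gripper_force: 0.0
```

Request:
{"api": "carry_out", "payload": {
  "deltas": [
    [0.65,-1,0,0,0,0],
    [0.65,-1,0,0,0,0],
    [0.65,-1,0,0,0,0],
    [0.65,-1,0,0,0,0],
    [0.65,-1,0,0,0,0],
    [0.65,-1,0,0,0,0],
    [0.65,-1,0,0,0,0],
    [0.65,-1,0,0,0,0]
  ]
}}

```text
t: 3.1
tool_pos: [0.5185, -0.0997, 0.302]
eef_rot: [[1.0, -0.0, -0.001], [-0.0, -1.0, 0.0], [-0.001, -0.0, -1.0]]
ft_force: [1.0, -0.5, 0.1]
width: 0.0852
gripper_force: 0.0
```

Request:
{"api": "carry_out", "payload": {
  "deltas": [
    [0.65,-1,0,0,0,0],
    [0.65,-1,0,0,0,0],
    [0.2,-0.4,0,0,0,0],
    [0,0,0,0,0,0],
    [0,0,0,0,0,0]
  ]
}}

```text
t: 3.72
tool_pos: [0.5553, -0.042, 0.3021]
eef_rot: [[1.0, -0.002, -0.001], [-0.002, -1.0, -0.001], [-0.001, 0.001, -1.0]]
ft_force: [-1.1, 0.2, 0.5]
width: 0.0853
gripper_force: 0.0
```

Run:
```python
from h import *
s=get_state(); print(s['t'],s['tool_pos'],np.round(s['eef_rot'],3).tolist(),np.round(s['joints'],2))
im=camera('wrist')[:,:,::-1]; cv2.imwrite('pics/w1.png',im); np.savez('w1',im=im,p=s['tool_pos'],R=s['eef_rot'])
```

```text
3.725 [ 0.55529594 -0.04195379  0.30206124] [[1.0, -0.002, -0.001], [-0.002, -1.0, -0.001], [-0.001, 0.001, -1.0]] [ 0.64  0.33 -0.76  1.71  0.25  1.2  -1.76]
```

View pics/w1.png

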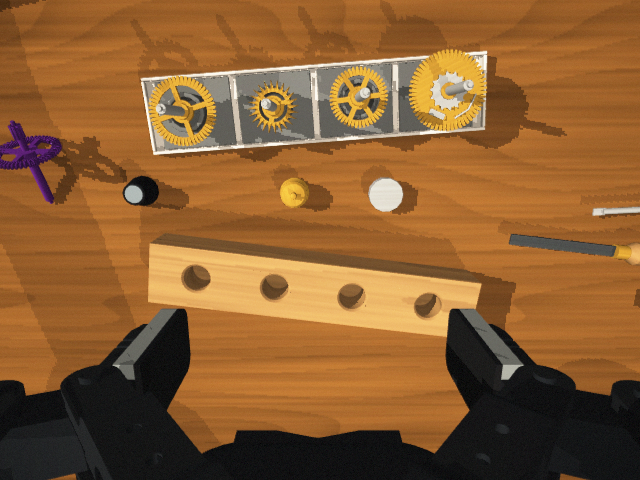

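Wrist view, left to right (+y to -y): centre, escape, third, great. The arbor tips are near (160,109), (266,104), (364,94), (470,85). The bores are near (196,278), (274,287), (351,297), (427,306). Now convert these, using wheel contours for the axes.

Run:
```python
from h import *
np.set_printoptions(precision=4,suppress=True)
d=np.load('w1.npz'); T=wristT({'tool_pos':d['p'],'eef_rot':d['R']}); im=d['im']
tips=[(160,109),(266,104),(364,94),(470,85)]; bores=[(196,278),(274,287),(351,297),(427,306)]
for t in tips: print('tip',plane('wrist',t,.100,T)[:2])
hsv=cv2.cvtColor(im,cv2.COLOR_BGR2HSV)
m=cv2.inRange(hsv,(18,140,90),(32,255,255)); m[:40]=0; m[162:]=0
m=cv2.morphologyEx(m,cv2.MORPH_CLOSE,np.ones((9,9)))
for c in cv2.findContours(m,cv2.RETR_EXTERNAL,2)[0]:
    if cv2.contourArea(c)>600:
        (x,y),r=cv2.minEnclosingCircle(c); print('wheel px',x,y,r,plane('wrist',(x,y),.045,T)[:2],'diam',2*r/429*(T[2,3]-.045)/.966)
P=np.array([plane('wrist',b,.042,T)[:2] for b in bores]); print(P,np.linalg.norm(np.diff(P,axis=0),axis=1))
```

```text
tip [0.6355 0.0741]
tip [ 0.6388 -0.0046]
tip [ 0.6456 -0.077 ]
tip [ 0.6516 -0.1544]
wheel px 273.5322570800781 106.40322875976562 25.638917922973633 [ 0.6397 -0.0048] diam 0.04810916564009643
wheel px 182.017578125 110.52198028564453 35.82234573364258 [0.6365 0.0744] diam 0.06721746875956816
wheel px 357.453125 96.640625 30.84532928466797 [ 0.6475 -0.0771] diam 0.057878536849237626
wheel px 447.5 90.0 41.90773391723633 [ 0.6527 -0.154 ] diam 0.07863616236389023
[[ 0.4821  0.075 ]
 [ 0.4727 -0.    ]
 [ 0.462  -0.075 ]
 [ 0.4523 -0.15  ]] [0.0756 0.0757 0.0756]
```

Request:
{"api": "carry_out", "payload": {
  "deltas": [
    [0.4,-0.58,0,0,0,0],
    [0.4,-0.58,0.8,0,0,0],
    [0.4,-0.58,0.8,0,0,0],
    [0.4,-0.58,0.8,0,0,0],
    [0.4,-0.58,0.8,0,0,0],
    [0.4,-0.58,0.8,0,0,0],
    [0.4,-0.58,0.8,0,0,0],
    [0.4,-0.58,0.8,0,0,0]
  ],
  "fingers": 0.2
}}

```text
t: 4.78
tool_pos: [0.6367, 0.0767, 0.1616]
eef_rot: [[1.0, -0.001, 0.0], [-0.001, -1.0, 0.0], [0.0, -0.0, -1.0]]
ft_force: [0.1, 0.3, 0.8]
width: 0.0512
gripper_force: 0.0
```

Request:
{"api": "carry_out", "payload": {
  "deltas": [
    [0,0,0,0,0,0],
    [0,0,0,0,0,0]
  ]
}}

```text
t: 5.03
tool_pos: [0.6362, 0.0755, 0.1628]
eef_rot: [[1.0, -0.0, 0.0], [-0.0, -1.0, -0.0], [0.0, 0.0, -1.0]]
ft_force: [-0.3, 0.2, 0.2]
width: 0.0513
gripper_force: 0.0
```

Run:
```python
from h import *
s=get_state(); print(s['t'],s['tool_pos'])
im=camera('wrist')[:,:,::-1]; cv2.imwrite('pics/w2.png',im)
```

```text
5.025 [0.6361606  0.07550682 0.16278725]
```

View pics/w2.png

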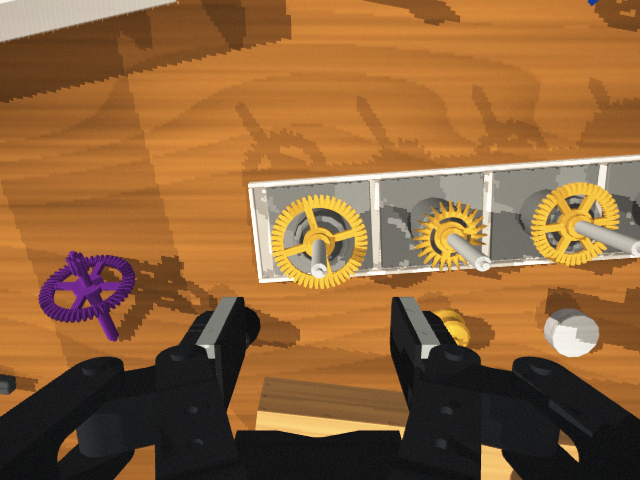

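The centre-wheel arbor (tip at 319,272) sits mid-jaws (column 318). I'll descend and grip.

Request:
{"api": "carry_out", "payload": {
  "deltas": [
    [0,0.05,0.8,0,0,0],
    [0,0,0.8,0,0,0],
    [0,0,0.8,0,0,0],
    [0,0,0.8,0,0,0],
    [0,0,0.6,0,0,0],
    [0,0,0,0,0,0]
  ]
}}

```text
t: 5.82
tool_pos: [0.6348, 0.0742, 0.0655]
eef_rot: [[1.0, 0.0, -0.003], [0.0, -1.0, -0.0], [-0.003, 0.0, -1.0]]
ft_force: [-0.4, 0.0, -0.7]
width: 0.0513
gripper_force: 0.0
```

Request:
{"api": "carry_out", "payload": {
  "deltas": [
    [0,0,0,0,0,0],
    [0,0,0,0,0,0],
    [0,0,0,0,0,0],
    [0,0,0,0,0,0],
    [0,0,0,0,0,0],
    [0,0,0,0,0,0]
  ],
  "fingers": -1
}}

```text
t: 6.58
tool_pos: [0.6366, 0.0744, 0.0682]
eef_rot: [[1.0, -0.0, 0.001], [-0.0, -1.0, 0.0], [0.001, -0.0, -1.0]]
ft_force: [0.2, 0.2, 5.7]
width: 0.006
gripper_force: 58.5
```

Gripped (58.5 N). Lift.

Request:
{"api": "carry_out", "payload": {
  "deltas": [
    [0,0,-0.3,0,0,0],
    [0,0,-0.4,0,0,0],
    [0,0,-0.5,0,0,0],
    [0,0,-0.5,0,0,0],
    [0,0,-0.5,0,0,0],
    [0,0,0,0,0,0]
  ]
}}

```text
t: 7.32
tool_pos: [0.6369, 0.0744, 0.124]
eef_rot: [[1.0, -0.0, 0.003], [-0.0, -1.0, 0.0], [0.003, -0.0, -1.0]]
ft_force: [0.3, 1.2, -0.3]
width: 0.0067
gripper_force: 58.4
```

Run:
```python
from h import *
im=camera('side')[:,:,::-1]; cv2.imwrite('pics/s2.png',cv2.resize(im[120:360,180:500],(640,480)))
```

```text
(no output)
```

View pics/s2.png

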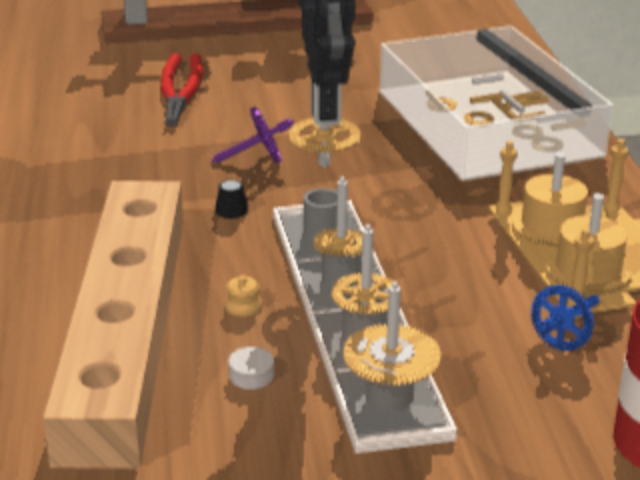

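The wheel hangs upright in the jaws at crop px (325,135), clear of its tube. Carry it to its bore.

Request:
{"api": "carry_out", "payload": {
  "deltas": [
    [-0.4,0,0,0,0,0],
    [-0.9,0,0,0,0,0],
    [-1,0,0,0,0,0],
    [-1,0,0,0,0,0],
    [-1,0,0,0,0,0],
    [-1,0,0,0,0,0],
    [-0.6,0,0,0,0,0],
    [-0.28,-0.05,0,0,0,0]
  ]
}}

```text
t: 8.38
tool_pos: [0.4805, 0.0753, 0.1222]
eef_rot: [[1.0, -0.0, -0.0], [-0.0, -1.0, -0.0], [-0.0, 0.0, -1.0]]
ft_force: [0.1, -0.9, 0.2]
width: 0.0064
gripper_force: 58.4
```

Request:
{"api": "carry_out", "payload": {
  "deltas": [
    [0,0,0,0,0,0],
    [0,0,0,0,0,0],
    [0,0,0.3,0,0,0],
    [0,0,0.5,0,0,0],
    [0,0,0.5,0,0,0],
    [0,0,0.4,0,0,0],
    [0,0,0.2,0,0,0],
    [0,0,0,0,0,0]
  ]
}}

```text
t: 9.38
tool_pos: [0.4812, 0.0756, 0.0744]
eef_rot: [[1.0, 0.0, -0.001], [0.0, -1.0, 0.0], [-0.001, -0.0, -1.0]]
ft_force: [-0.3, -0.4, -0.6]
width: 0.0062
gripper_force: 58.4
```

Run:
```python
from h import *
s=get_state(); print(s['t'],s['tool_pos'],s['ft_force'],s['width'])
im=camera('side')[:,:,::-1]; cv2.imwrite('pics/s3.png',cv2.resize(im[120:360,180:500],(640,480)))
```

```text
9.375 [0.48115792 0.07561207 0.07439689] [-0.34894656 -0.38791178 -0.55866875] 0.006168411028659454
```

View pics/s3.png

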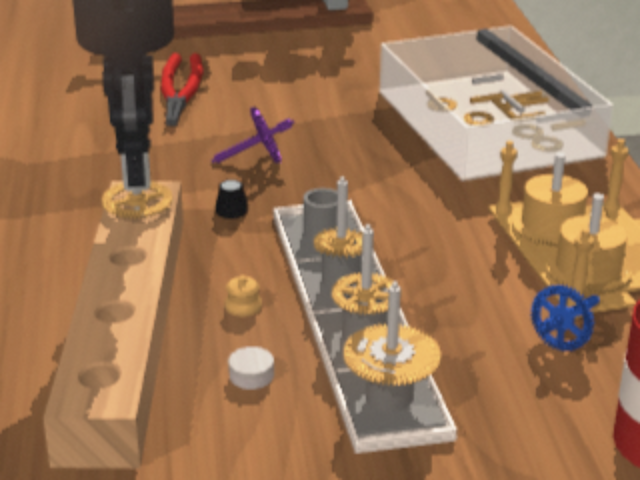

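The wheel sits just over bore 1 (crop px 138,200) and its arbor is in the hole. Lower until it makes contact.

Request:
{"api": "carry_out", "payload": {
  "deltas": [
    [0,0,0.1,0,0,0],
    [0,0,0.1,0,0,0],
    [0,0,0.05,0,0,0],
    [0,0,0,0,0,0],
    [0,0,0,0,0,0]
  ]
}}

```text
t: 10.05
tool_pos: [0.4814, 0.0755, 0.0686]
eef_rot: [[1.0, -0.0, 0.0], [-0.0, -1.0, 0.0], [0.0, -0.0, -1.0]]
ft_force: [-0.6, 0.5, -0.6]
width: 0.0062
gripper_force: 58.4
```

Request:
{"api": "carry_out", "payload": {
  "deltas": [
    [0,0,0.04,0,0,0],
    [0,0,0.03,0,0,0],
    [0,0,0,0,0,0],
    [0,0,0,0,0,0]
  ]
}}

```text
t: 10.55
tool_pos: [0.4816, 0.0755, 0.0681]
eef_rot: [[1.0, -0.0, 0.001], [-0.0, -1.0, -0.001], [0.001, 0.001, -1.0]]
ft_force: [-5.8, -1.6, 15.3]
width: 0.0067
gripper_force: 59.9
```

Seated (15 N contact). Release.

Request:
{"api": "carry_out", "payload": {
  "deltas": [
    [0,0,-0.04,0,0,0],
    [0,0,0,0,0,0],
    [0,0,0,0,0,0],
    [0,0,0,0,0,0],
    [0,0,0,0,0,0]
  ],
  "fingers": 0.2
}}

```text
t: 11.18
tool_pos: [0.4813, 0.0755, 0.0677]
eef_rot: [[1.0, -0.0, -0.0], [-0.0, -1.0, 0.0], [-0.0, -0.0, -1.0]]
ft_force: [-0.3, -0.4, -1.1]
width: 0.0512
gripper_force: 0.0
```

Request:
{"api": "carry_out", "payload": {
  "deltas": [
    [0,0,-0.5,0,0,0],
    [0,0,-0.9,0,0,0],
    [0,0,-0.9,0,0,0],
    [0,0,-0.9,0,0,0],
    [0,0,-0.5,0,0,0],
    [0,0,0,0,0,0],
    [0,0,0,0,0,0]
  ]
}}

```text
t: 12.05
tool_pos: [0.481, 0.0752, 0.1598]
eef_rot: [[1.0, -0.0, -0.001], [-0.0, -1.0, -0.0], [-0.001, 0.0, -1.0]]
ft_force: [0.8, 0.6, -0.7]
width: 0.0511
gripper_force: 0.0
```

Run:
```python
from h import *
s=get_state(); print(s['t'],s['tool_pos'])
im=camera('wrist')[:,:,::-1]; cv2.imwrite('pics/w3.png',im)
```

```text
12.05 [0.48098462 0.07523846 0.15979435]
```

View pics/w3.png

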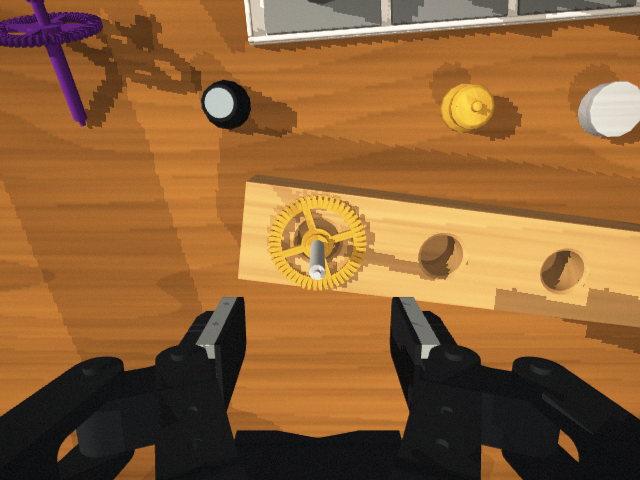

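The centre wheel lies flat and centred in bore 1 (hub 316,242). Next, the escape wheel.

Request:
{"api": "carry_out", "payload": {
  "deltas": [
    [0.8,0.4,0,0,0,0],
    [0.8,0.4,0,0,0,0],
    [0.8,0.4,0,0,0,0],
    [0.8,0.4,0,0,0,0],
    [0.8,0.4,0,0,0,0],
    [0.8,0.4,0,0,0,0],
    [0.8,0.4,0,0,0,0],
    [0.74,0.39,0,0,0,0]
  ]
}}

```text
t: 13.1
tool_pos: [0.6399, -0.0045, 0.1588]
eef_rot: [[1.0, -0.0, -0.002], [-0.0, -1.0, 0.0], [-0.002, -0.0, -1.0]]
ft_force: [-0.2, -0.7, 0.2]
width: 0.0509
gripper_force: 0.0
```

Request:
{"api": "carry_out", "payload": {
  "deltas": [
    [0,0,0,0,0,0],
    [0,0,0.8,0,0,0],
    [0,0,0.8,0,0,0],
    [0,0,0.8,0,0,0],
    [0,0,0.8,0,0,0],
    [0,0,0.48,0,0,0],
    [0,0,0,0,0,0]
  ]
}}

```text
t: 13.98
tool_pos: [0.6391, -0.0042, 0.067]
eef_rot: [[1.0, -0.0, -0.002], [-0.0, -1.0, 0.0], [-0.002, -0.0, -1.0]]
ft_force: [0.2, -0.8, 0.1]
width: 0.0514
gripper_force: 0.0
```

Request:
{"api": "carry_out", "payload": {
  "deltas": [
    [0,0,0,0,0,0],
    [0,0,0,0,0,0],
    [0,0,0,0,0,0],
    [0,0,0,0,0,0],
    [0,0,0,0,0,0],
    [0,0,0,0,0,0]
  ],
  "fingers": -1
}}

```text
t: 14.72
tool_pos: [0.6406, -0.0042, 0.0692]
eef_rot: [[1.0, -0.0, 0.001], [-0.0, -1.0, -0.0], [0.001, 0.0, -1.0]]
ft_force: [-0.9, -0.2, 5.0]
width: 0.0067
gripper_force: 58.5
```

Request:
{"api": "carry_out", "payload": {
  "deltas": [
    [0,0,-0.3,0,0,0],
    [0,0,-0.4,0,0,0],
    [0,0,-0.5,0,0,0],
    [0,0,-0.5,0,0,0],
    [0,0,-0.5,0,0,0],
    [0,0,0,0,0,0]
  ]
}}

```text
t: 15.48
tool_pos: [0.6409, -0.0042, 0.1249]
eef_rot: [[1.0, -0.0, 0.003], [-0.0, -1.0, -0.0], [0.003, 0.0, -1.0]]
ft_force: [0.5, 0.5, -0.2]
width: 0.0062
gripper_force: 58.4
```

Request:
{"api": "carry_out", "payload": {
  "deltas": [
    [-0.5,0,0,0,0,0],
    [-1,0,0,0,0,0],
    [-1,0,0,0,0,0],
    [-1,-0.09,0,0,0,0],
    [-1,-0.09,0,0,0,0],
    [-1,0,0,0,0,0],
    [-0.7,0,0,0,0,0],
    [-0.48,0,0,0,0,0]
  ]
}}

```text
t: 16.48
tool_pos: [0.4708, 0.0001, 0.1228]
eef_rot: [[1.0, -0.0, -0.002], [-0.0, -1.0, -0.001], [-0.002, 0.001, -1.0]]
ft_force: [0.5, -0.2, -1.2]
width: 0.0061
gripper_force: 58.4
```

Request:
{"api": "carry_out", "payload": {
  "deltas": [
    [0,0,0,0,0,0],
    [0,0,0,0,0,0],
    [0,0,0.3,0,0,0],
    [0,0,0.5,0,0,0],
    [0,0,0.5,0,0,0],
    [0,0,0.4,0,0,0],
    [0,0,0.25,0,0,0],
    [0,0,0,0,0,0]
  ]
}}

```text
t: 17.48
tool_pos: [0.4725, 0.0004, 0.074]
eef_rot: [[1.0, 0.0, -0.001], [0.0, -1.0, 0.0], [-0.001, -0.0, -1.0]]
ft_force: [-0.3, 0.2, -0.7]
width: 0.0064
gripper_force: 58.4
```

Request:
{"api": "carry_out", "payload": {
  "deltas": [
    [0,0,0.1,0,0,0],
    [0,0,0.08,0,0,0],
    [0,0,0,0,0,0],
    [0,0,0,0,0,0]
  ]
}}

```text
t: 17.98
tool_pos: [0.473, 0.0002, 0.0702]
eef_rot: [[1.0, -0.0, 0.0], [-0.0, -1.0, -0.0], [0.0, 0.0, -1.0]]
ft_force: [1.0, -0.1, 0.4]
width: 0.0061
gripper_force: 58.4
```

Request:
{"api": "carry_out", "payload": {
  "deltas": [
    [0,0,0.04,0,0,0],
    [0,0,0.04,0,0,0],
    [0,0,0,0,0,0],
    [0,0,0,0,0,0]
  ]
}}

```text
t: 18.48
tool_pos: [0.4731, 0.0002, 0.069]
eef_rot: [[1.0, -0.0, 0.0], [-0.0, -1.0, -0.001], [0.0, 0.001, -1.0]]
ft_force: [-4.1, 0.3, 12.0]
width: 0.0063
gripper_force: 59.8
```

Contact. Release, rise, and go on to the third wheel.

Request:
{"api": "carry_out", "payload": {
  "deltas": [
    [0,0,-0.04,0,0,0],
    [0,0,0,0,0,0],
    [0,0,0,0,0,0],
    [0,0,0,0,0,0],
    [0,0,0,0,0,0]
  ],
  "fingers": 0.2
}}

```text
t: 19.1
tool_pos: [0.4729, 0.0003, 0.069]
eef_rot: [[1.0, -0.0, -0.0], [-0.0, -1.0, 0.0], [-0.0, -0.0, -1.0]]
ft_force: [-0.7, 0.2, 0.9]
width: 0.0512
gripper_force: 0.0
```

Request:
{"api": "carry_out", "payload": {
  "deltas": [
    [0,0,-0.5,0,0,0],
    [0,0,-0.9,0,0,0],
    [0,0,-0.9,0,0,0],
    [0,0,-0.9,0,0,0],
    [0,0,-0.5,0,0,0],
    [0,0,0,0,0,0],
    [0,0,0,0,0,0]
  ]
}}

```text
t: 19.98
tool_pos: [0.4724, 0.0001, 0.1611]
eef_rot: [[1.0, -0.0, -0.001], [-0.0, -1.0, -0.0], [-0.001, 0.0, -1.0]]
ft_force: [-0.3, -0.0, -0.5]
width: 0.0514
gripper_force: 0.0
```

Request:
{"api": "carry_out", "payload": {
  "deltas": [
    [0.87,0.4,0,0,0,0],
    [0.87,0.4,0,0,0,0],
    [0.87,0.4,0,0,0,0],
    [0.87,0.4,0,0,0,0],
    [0.87,0.4,0,0,0,0],
    [0.87,0.4,0,0,0,0],
    [0.87,0.35,0,0,0,0],
    [0.87,0.34,0,0,0,0]
  ]
}}

```text
t: 20.98
tool_pos: [0.6467, -0.0772, 0.1598]
eef_rot: [[1.0, -0.0, -0.003], [-0.0, -1.0, 0.0], [-0.003, -0.0, -1.0]]
ft_force: [-0.9, -0.0, 0.3]
width: 0.0512
gripper_force: 0.0
```

Request:
{"api": "carry_out", "payload": {
  "deltas": [
    [0,0,0,0,0,0],
    [0,0,0,0,0,0]
  ]
}}

```text
t: 21.22
tool_pos: [0.6457, -0.0763, 0.1604]
eef_rot: [[1.0, 0.001, -0.002], [0.001, -1.0, 0.001], [-0.002, -0.001, -1.0]]
ft_force: [-1.1, 0.5, 0.5]
width: 0.0512
gripper_force: 0.0
```

Run:
```python
from h import *
s=get_state(); print(s['t'],s['tool_pos'])
im=camera('wrist')[:,:,::-1]; cv2.imwrite('pics/w4.png',im)
```

```text
21.225 [ 0.6456625  -0.07626432  0.16038915]
```

View pics/w4.png

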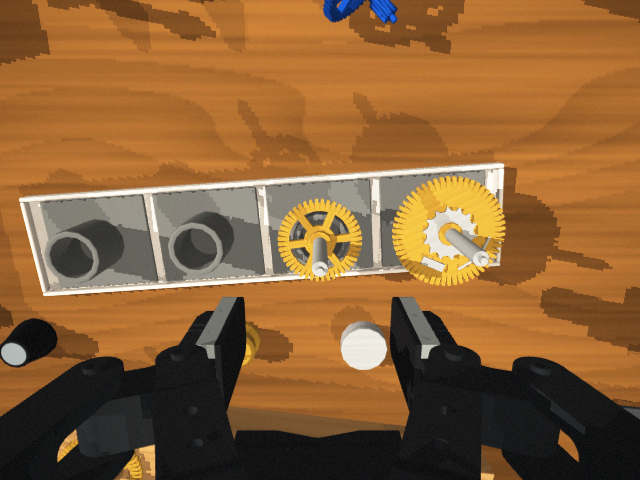

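The third-wheel arbor (319,270) is centred between the jaws, and the first two tubes are empty. Pick it.

Request:
{"api": "carry_out", "payload": {
  "deltas": [
    [0,0,0.8,0,0,0],
    [0,0,0.8,0,0,0],
    [0,0,0.8,0,0,0],
    [0,0,0.8,0,0,0],
    [0,0,0.5,0,0,0],
    [0,0,0,0,0,0]
  ]
}}

```text
t: 22.02
tool_pos: [0.646, -0.0769, 0.0676]
eef_rot: [[1.0, -0.0, -0.002], [-0.0, -1.0, 0.0], [-0.002, -0.0, -1.0]]
ft_force: [-0.3, -0.3, -0.1]
width: 0.0512
gripper_force: 0.0
```

Request:
{"api": "carry_out", "payload": {
  "deltas": [
    [0,0,0,0,0,0],
    [0,0,0,0,0,0],
    [0,0,0,0,0,0],
    [0,0,0,0,0,0],
    [0,0,0,0,0,0],
    [0,0,0,0,0,0]
  ],
  "fingers": -1
}}

```text
t: 22.78
tool_pos: [0.6476, -0.0771, 0.07]
eef_rot: [[1.0, -0.0, 0.002], [-0.0, -1.0, -0.0], [0.002, 0.0, -1.0]]
ft_force: [-0.9, -1.0, 6.2]
width: 0.0061
gripper_force: 58.5
```

Request:
{"api": "carry_out", "payload": {
  "deltas": [
    [0,0,-0.3,0,0,0],
    [0,0,-0.4,0,0,0],
    [0,0,-0.5,0,0,0],
    [0,0,-0.5,0,0,0],
    [0,0,-0.5,0,0,0],
    [0,0,0,0,0,0]
  ]
}}

```text
t: 23.52
tool_pos: [0.6479, -0.077, 0.1257]
eef_rot: [[1.0, -0.0, 0.003], [-0.0, -1.0, -0.0], [0.003, 0.0, -1.0]]
ft_force: [0.7, -0.2, -0.2]
width: 0.0065
gripper_force: 58.4
```

Request:
{"api": "carry_out", "payload": {
  "deltas": [
    [-0.9,0,0,0,0,0],
    [-1,0,0,0,0,0],
    [-1,0,0,0,0,0],
    [-1,-0.08,0,0,0,0],
    [-1,0,0,0,0,0],
    [-1,0,0,0,0,0],
    [-0.9,0,0,0,0,0],
    [-0.57,0,0,0,0,0]
  ]
}}

```text
t: 24.52
tool_pos: [0.4614, -0.0751, 0.1239]
eef_rot: [[1.0, -0.0, -0.001], [-0.0, -1.0, -0.0], [-0.001, 0.0, -1.0]]
ft_force: [-0.4, -0.7, -0.8]
width: 0.0063
gripper_force: 58.4
```

Request:
{"api": "carry_out", "payload": {
  "deltas": [
    [0,0,0,0,0,0],
    [0,0,0,0,0,0],
    [0,0,0.3,0,0,0],
    [0,0,0.5,0,0,0],
    [0,0,0.5,0,0,0],
    [0,0,0.4,0,0,0],
    [0,0,0.25,0,0,0],
    [0,0,0,0,0,0]
  ]
}}

```text
t: 25.52
tool_pos: [0.4623, -0.0748, 0.0748]
eef_rot: [[1.0, 0.0, -0.001], [0.0, -1.0, 0.0], [-0.001, -0.0, -1.0]]
ft_force: [0.2, -0.1, 0.0]
width: 0.0061
gripper_force: 58.4
```

Request:
{"api": "carry_out", "payload": {
  "deltas": [
    [0,0,0.1,0,0,0],
    [0,0,0.08,0,0,0],
    [0,0,0,0,0,0],
    [0,0,0,0,0,0]
  ]
}}

```text
t: 26.02
tool_pos: [0.4627, -0.0751, 0.0709]
eef_rot: [[1.0, -0.0, 0.0], [-0.0, -1.0, -0.0], [0.0, 0.0, -1.0]]
ft_force: [0.3, 0.4, -0.9]
width: 0.0062
gripper_force: 58.4
```

Request:
{"api": "carry_out", "payload": {
  "deltas": [
    [0,0,0.04,0,0,0],
    [0,0,0.04,0,0,0],
    [0,0,0,0,0,0],
    [0,0,0,0,0,0]
  ]
}}

```text
t: 26.52
tool_pos: [0.4628, -0.0751, 0.0699]
eef_rot: [[1.0, -0.0, 0.0], [-0.0, -1.0, -0.001], [0.0, 0.001, -1.0]]
ft_force: [-4.3, 0.3, 14.8]
width: 0.0066
gripper_force: 59.8
```

Request:
{"api": "carry_out", "payload": {
  "deltas": [
    [0,0,-0.04,0,0,0],
    [0,0,0,0,0,0],
    [0,0,0,0,0,0],
    [0,0,0,0,0,0],
    [0,0,0,0,0,0]
  ],
  "fingers": 0.2
}}

```text
t: 27.15
tool_pos: [0.4626, -0.0749, 0.0697]
eef_rot: [[1.0, -0.0, -0.0], [-0.0, -1.0, 0.0], [-0.0, -0.0, -1.0]]
ft_force: [-0.0, 0.3, 0.8]
width: 0.0511
gripper_force: 0.0
```

Request:
{"api": "carry_out", "payload": {
  "deltas": [
    [0,0,-0.5,0,0,0],
    [0,0,-0.9,0,0,0],
    [0,0,-0.9,0,0,0],
    [0,0,-0.9,0,0,0],
    [0,0,-0.5,0,0,0],
    [0,0,0,0,0,0],
    [0,0,0,0,0,0]
  ]
}}

```text
t: 28.02
tool_pos: [0.4621, -0.0751, 0.1618]
eef_rot: [[1.0, -0.0, -0.001], [-0.0, -1.0, 0.0], [-0.001, -0.0, -1.0]]
ft_force: [0.2, -0.5, 0.2]
width: 0.0511
gripper_force: 0.0
```

Request:
{"api": "carry_out", "payload": {
  "deltas": [
    [0.95,0.4,0,0,0,0],
    [0.95,0.4,0,0,0,0],
    [0.95,0.4,0,0,0,0],
    [0.95,0.4,0,0,0,0],
    [0.95,0.4,0,0,0,0],
    [0.95,0.4,0,0,0,0],
    [0.95,0.4,0,0,0,0],
    [0.93,0.36,0,0,0,0]
  ]
}}

```text
t: 29.02
tool_pos: [0.6521, -0.1542, 0.1605]
eef_rot: [[1.0, -0.0, -0.002], [-0.0, -1.0, 0.001], [-0.002, -0.001, -1.0]]
ft_force: [-0.0, -0.0, 0.1]
width: 0.0513
gripper_force: 0.0
```

Request:
{"api": "carry_out", "payload": {
  "deltas": [
    [0,0,0,0,0,0],
    [0,0,0,0,0,0]
  ]
}}

```text
t: 29.28
tool_pos: [0.6509, -0.1531, 0.161]
eef_rot: [[1.0, 0.001, -0.002], [0.001, -1.0, 0.001], [-0.002, -0.001, -1.0]]
ft_force: [-0.4, -0.1, 0.4]
width: 0.0508
gripper_force: 0.0
```

Run:
```python
from h import *
s=get_state(); print(s['t'],s['tool_pos'])
im=camera('wrist')[:,:,::-1]; cv2.imwrite('pics/w5.png',im)
```

```text
29.275 [ 0.6509043  -0.15312802  0.16104507]
```

View pics/w5.png

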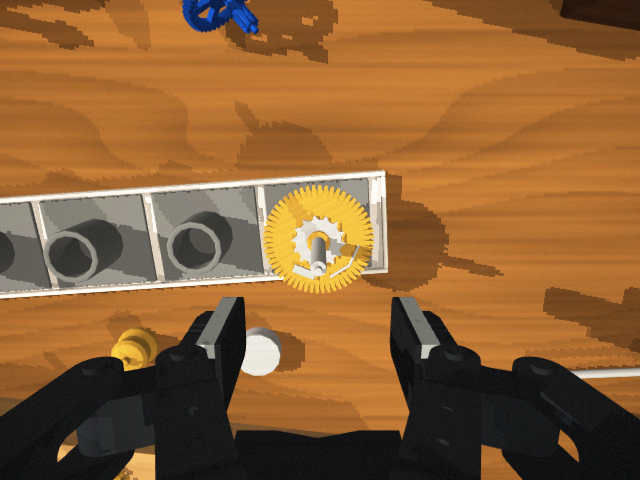

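The great-wheel arbor (318,270) is centred. Pick it.

Request:
{"api": "carry_out", "payload": {
  "deltas": [
    [0,0,0.8,0,0,0],
    [0,0,0.8,0,0,0],
    [0,0,0.8,0,0,0],
    [0,0,0.8,0,0,0],
    [0,0,0.5,0,0,0],
    [0,0,0,0,0,0]
  ]
}}

```text
t: 30.08
tool_pos: [0.6513, -0.1538, 0.0683]
eef_rot: [[1.0, -0.0, -0.002], [-0.0, -1.0, 0.001], [-0.002, -0.001, -1.0]]
ft_force: [0.0, -0.7, 0.2]
width: 0.051
gripper_force: 0.0
```

Request:
{"api": "carry_out", "payload": {
  "deltas": [
    [0,0,0,0,0,0],
    [0,0,0,0,0,0],
    [0,0,0,0,0,0],
    [0,0,0,0,0,0],
    [0,0,0,0,0,0],
    [0,0,0,0,0,0]
  ],
  "fingers": -1
}}

```text
t: 30.82
tool_pos: [0.6528, -0.154, 0.0707]
eef_rot: [[1.0, -0.0, 0.001], [-0.0, -1.0, -0.0], [0.001, 0.0, -1.0]]
ft_force: [-0.6, 0.6, 4.7]
width: 0.0066
gripper_force: 58.5
```

Request:
{"api": "carry_out", "payload": {
  "deltas": [
    [0,0,-0.3,0,0,0],
    [0,0,-0.4,0,0,0],
    [0,0,-0.5,0,0,0],
    [0,0,-0.5,0,0,0],
    [0,0,-0.5,0,0,0],
    [0,0,0,0,0,0]
  ]
}}

```text
t: 31.58
tool_pos: [0.6532, -0.1541, 0.1266]
eef_rot: [[1.0, -0.0, 0.003], [-0.0, -1.0, -0.001], [0.003, 0.001, -1.0]]
ft_force: [0.2, -0.3, -2.3]
width: 0.0066
gripper_force: 58.5
```

Request:
{"api": "carry_out", "payload": {
  "deltas": [
    [-0.6,0,0,0,0,0],
    [-1,0,0,0,0,0],
    [-1,0,0,0,0,0],
    [-1,-0.08,0,0,0,0],
    [-1,-0.08,0,0,0,0],
    [-1,0,0,0,0,0],
    [-1,0,0,0,0,0],
    [-0.9,0,0,0,0,0]
  ]
}}

```text
t: 32.58
tool_pos: [0.4634, -0.15, 0.1246]
eef_rot: [[1.0, -0.0, -0.001], [-0.0, -1.0, -0.0], [-0.001, 0.0, -1.0]]
ft_force: [-0.3, -1.9, -1.8]
width: 0.0063
gripper_force: 58.5
```

Request:
{"api": "carry_out", "payload": {
  "deltas": [
    [-0.48,0,0,0,0,0],
    [0,0,0,0,0,0],
    [0,0,0,0,0,0],
    [0,0,0.3,0,0,0],
    [0,0,0.5,0,0,0],
    [0,0,0.6,0,0,0],
    [0,0,0.5,0,0,0],
    [0,0,0,0,0,0]
  ]
}}

```text
t: 33.58
tool_pos: [0.4516, -0.1494, 0.0759]
eef_rot: [[1.0, 0.0, -0.003], [0.0, -1.0, 0.001], [-0.003, -0.001, -1.0]]
ft_force: [-0.2, 0.2, -1.2]
width: 0.006
gripper_force: 58.4
```

Request:
{"api": "carry_out", "payload": {
  "deltas": [
    [0,0,0.15,0,0,0],
    [0,0,0.08,0,0,0],
    [0,0,0,0,0,0],
    [0,0,0,0,0,0]
  ]
}}

```text
t: 34.08
tool_pos: [0.4528, -0.1501, 0.0718]
eef_rot: [[1.0, -0.0, 0.0], [-0.0, -1.0, -0.0], [0.0, 0.0, -1.0]]
ft_force: [-0.2, 0.5, -1.8]
width: 0.0067
gripper_force: 58.4
```

Request:
{"api": "carry_out", "payload": {
  "deltas": [
    [0,0,0.04,0,0,0],
    [0,0,0.04,0,0,0],
    [0,0,0,0,0,0],
    [0,0,0,0,0,0]
  ]
}}

```text
t: 34.58
tool_pos: [0.4528, -0.1501, 0.0706]
eef_rot: [[1.0, -0.0, 0.0], [-0.0, -1.0, -0.001], [0.0, 0.001, -1.0]]
ft_force: [-4.2, 0.2, 12.7]
width: 0.0063
gripper_force: 59.8
```

Contact. Release, rise, and back up for a check view.

Request:
{"api": "carry_out", "payload": {
  "deltas": [
    [0,0,-0.04,0,0,0],
    [0,0,0,0,0,0],
    [0,0,0,0,0,0],
    [0,0,0,0,0,0],
    [0,0,0,0,0,0]
  ],
  "fingers": 0.2
}}

```text
t: 35.2
tool_pos: [0.4526, -0.15, 0.0705]
eef_rot: [[1.0, -0.0, -0.0], [-0.0, -1.0, 0.0], [-0.0, -0.0, -1.0]]
ft_force: [-1.1, -0.3, -0.2]
width: 0.0515
gripper_force: 0.0
```

Request:
{"api": "carry_out", "payload": {
  "deltas": [
    [0,0,-0.5,0,0,0],
    [0,0,-0.9,0,0,0],
    [0,0,-0.9,0,0,0],
    [0,0,-0.9,0,0,0],
    [0,0,-0.9,0,0,0],
    [0,0,-0.9,0,0,0],
    [0,0,-0.9,0,0,0],
    [0,0,-0.9,0,0,0]
  ]
}}

```text
t: 36.2
tool_pos: [0.4526, -0.1497, 0.2421]
eef_rot: [[1.0, 0.0, 0.001], [0.0, -1.0, -0.0], [0.001, 0.0, -1.0]]
ft_force: [0.1, -1.2, 0.4]
width: 0.0515
gripper_force: 0.0
```

Request:
{"api": "carry_out", "payload": {
  "deltas": [
    [0.3,-0.9,-0.6,0,0,0],
    [0.3,-0.9,-0.6,0,0,0],
    [0.3,-0.9,-0.6,0,0,0],
    [0.3,-0.9,-0.4,0,0,0],
    [0,-0.8,0,0,0,0],
    [0,0,0,0,0,0],
    [0,0,0,0,0,0]
  ]
}}

```text
t: 37.08
tool_pos: [0.4824, -0.0401, 0.2955]
eef_rot: [[1.0, 0.0, -0.0], [0.0, -1.0, -0.0], [-0.0, 0.0, -1.0]]
ft_force: [-0.1, 0.6, -0.5]
width: 0.051
gripper_force: 0.0
```

Run:
```python
from h import *
s=get_state(); print(s['t'],s['tool_pos'],np.abs(s['joint_vel']).max())
a=camera('wrist')[:,:,::-1]; cv2.imwrite('pics/w6.png',a)
b=camera('side')[:,:,::-1]; cv2.imwrite('pics/s6.png',cv2.resize(b[120:360,150:470],(640,480)))
```

```text
37.075 [ 0.4824455  -0.04007291  0.29552028] 0.014168942315608663
```

View pics/w6.png

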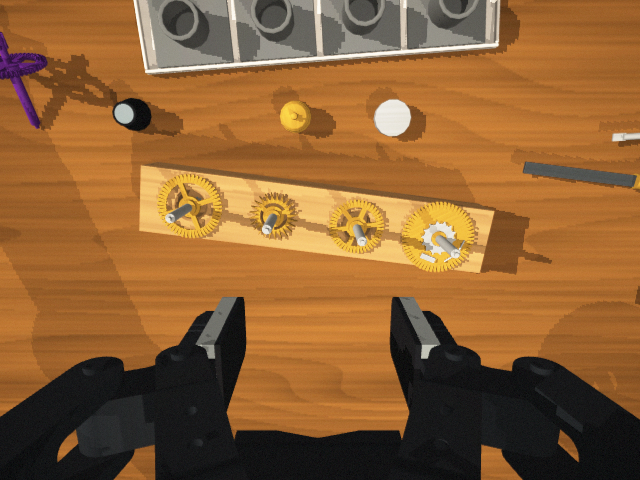

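View pics/s6.png

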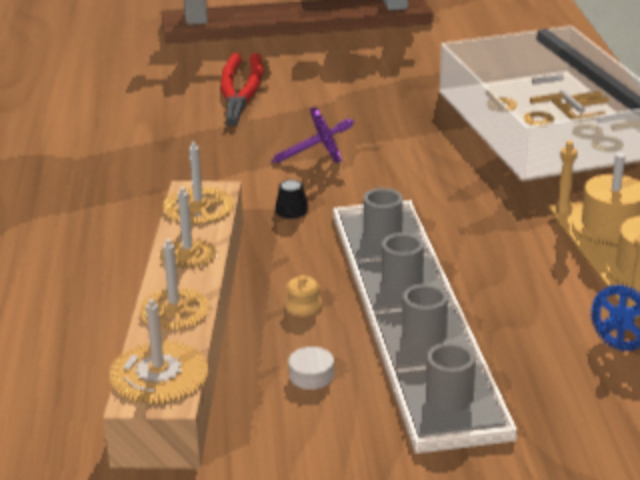

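All four wheels lie flat in the block in the order centre, escape, third, great (wrist px 189,206 / 273,215 / 356,225 / 439,237). The tubes are empty and the robot is clear, so I'm handing in.

```bash
python3 -c "
from bench import *
print(job_done())"
```

```text
the job is handed in; nothing more can be done
None
```

All four wheels now lie flat in the block in tray order from the left (centre, escape, third, great), none dropped and the gripper clear; I handed the job in at about 37 s, and no verdict came back.

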